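Hook the lid into a gift box and stack the filled box on it

TASK

Close the open wooden box with its loose lid, which was pushed under the display riser: hook the lid's tongue under the lip of the box and swing the lid down until it lies home. Then stack the filled box on it, upright all the way, so that the recesses in its base lock over the two lugs of the lid and it stands firmly on the box below. Leave the other things on the table where they are.

Things in the scene. Friction and masses are not known exactly. Their poses are not given: they have to be found in the camera images.
- open_box: Open wooden box, fixed, with a vial and a pine cone in it (they stay below the lid). Outside 175 mm (x) by 66 mm (y), rim at z = 60 mm; walls 6 mm, inside 163 x 54 mm. Origin: centre of its underside. A lip crosses the -x end; the +x wall has a thumb notch. From lip to +x wall the opening is 154 mm, so the 160 mm lid cannot go in flat: tongue first, the other end raised 15 to 22 degrees.
- lip (a point): Middle of the lip's inner lower edge: box point (-72.5, 0, 55.5) mm. The lip runs across the inside, reaches 9 mm in from the -x wall's inner face (x = -81.5), is 4.5 mm thick, its top level with the rim. Axes as the box.
- seat (a point): Box point (0, 0, 49) mm: where the lid's origin lies when it is home, axes as the box's, with 1.5 mm play at each edge. It is the height of the ledges (5 mm wide) along both long walls and the +x wall. The side ledges end 16 mm short of the -x wall; there the tongue can dip up to 20 mm lower while the lid is tilted.
- lid: Loose wooden lid, 160 mm (x) by 51 mm (y), about 100 g. Origin: centre of its underside. Panel 7 mm thick; two lugs on top; a tongue at its -x end. At the start it lies flat on the table, pushed under the riser: only the tongue end stands out, about 38 to 45 mm, and the riser's top covers the lugs. That end can be taken by its long edges, 51 mm apart, and the lid drawn out over the table.
- tongue (a point): Middle of the tip of the tongue: lid point (-80, 0, 2) mm. The tongue is the lid's last 12 mm at the -x end, full width but only 4 mm thick (level with the underside); only this end fits under the lip.
- lug_a (a point): Middle of the top of the lug nearer the tongue: lid point (-26, 0, 18) mm. Each lug is a block 12 mm (x) by 40 mm (y), 11 mm tall above the panel (lid z 7 to 18 mm), with rounded top edges; it can be pinched across its 12 mm.
- lug_b (a point): Middle of the top of the lug farther from the tongue: lid point (26, 0, 18) mm. Same block as lug_a.
- filled_box: Closed wooden box, loose, about 0.4 kg, outside like the open one (175 mm x, 66 mm y, rim z = 60 mm), its lid fastened, lugs up to z = 67 mm. Origin: centre of its underside. Can be taken across the 66 mm. Two recesses in its base, 16 x 44 mm, 8.5 mm deep, at x = -26 and +26 mm, drop over the lugs of the lid below with 2 mm play; its base then rests on the lower rim. Either way round fits.
- riser: Low wooden display riser, fixed, 150 mm deep (x), 150 mm wide (y), 42 mm high; 34 mm free height under its 8 mm top board; open at its -x front, closed at the back and sides (126 mm apart inside). Origin: centre of its underside, on the table. Two soaps and a tin are fixed on it, over 60 mm behind its front edge, up to z = 95 mm.
- bud_vase: white bud vase standing, 66 mm in diameter, 112 mm tall; a bystander to leave alone. Origin: centre of its underside.
- toy_car: wooden toy car, 77 x 100 mm, 54 mm tall; a bystander to leave alone. Origin: centre of its underside.
- wood_bird: carved wooden bird, 55 x 109 mm, 54 mm tall; a bystander to leave alone. Origin: centre of its underside.
- spinning_top: wooden spinning top standing on its flat foot, 53 mm in diameter, 62 mm tall, between and behind the two boxes; a bystander to leave alone. Origin: centre of its underside.
- egg_cup: turned wooden egg cup standing, 50 mm in diameter, 53 mm tall; a bystander to leave alone. Origin: centre of its underside.
- calendar_block: wooden cube with a number on it, 56 x 56 mm, 44 mm tall; a bystander to leave alone. Origin: centre of its underside.
- card_stack: stack of gift tags, 74 x 95 mm, 17 mm tall; a bystander to leave alone. Origin: centre of its underside.
- washi_tape: roll of tape lying flat, 96 mm in diameter, 25 mm tall; a bystander to leave alone. Origin: centre of its underside.

How it is judged (in metres and radians):
On the way, in this order (a step that is already met when the one before it is completed fails the run):
1. the tongue is under the lip of the open box while the lid's other end is still raised (tip at least 3 mm under the lip, lid tilted 3 degrees or more) (x of tongue in the frame of open_box between -0.084 and -0.0755 m and z of tongue in the frame of open_box between 0.02 and 0.0555 m and y of tongue in the frame of open_box between -0.01 and 0.01 m and angle between lid's own z axis and vertical above 0.05 rad).
2. the lid lies home in the box, flat on its ledges with the tongue under the lip (x of lid in the frame of open_box between -0.004 and 0.004 m and y of lid in the frame of open_box between -0.004 and 0.004 m and z of lid in the frame of open_box between 0.046 and 0.0515 m and x of tongue in the frame of open_box below -0.0755 m and angle between the z axis of lid and the z axis of open_box, either way round below 0.04 rad), for 0.2 s.
At the end, for the whole second after the job is handed in: Lid flat on the ledges of the open box (within 4 mm each way, 0.04 rad), tongue 3 mm or more under the lip; the filled box on its rim, either way round (base 58 to 62.5 mm above the lower base, within 5 mm of the middle, turned under 0.06 rad, tilted under 0.04 rad); both at rest (all of step 2 and x of filled_box in the frame of open_box between -0.005 and 0.005 m and y of filled_box in the frame of open_box between -0.005 and 0.005 m and z of filled_box in the frame of open_box between 0.058 and 0.0625 m and angle between the z axis of filled_box and the z axis of open_box, either way round below 0.04 rad and angle between the x axis of filled_box and the x axis of open_box, either way round below 0.06 rad and linear speed of each of filled_box, lid below 0.02 m/s); the robot touches nothing.
It fails at once if the filled box is tipped by more than 30 degrees (angle between filled_box's own z axis and vertical above 0.52 rad).
It fails at once if a bystander is moved by more than 30 mm or knocked over (distance of any of bud_vase, toy_car, wood_bird, spinning_top, egg_cup, calendar_block, card_stack, washi_tape from where it was at the start of the episode above 0.03 m or angle between any of bud_vase, toy_car, wood_bird, spinning_top, egg_cup, calendar_block, card_stack, washi_tape's own z axis and vertical above 0.5 rad).
It also fails if it takes over 70 s, if anything falls off the work surface, if the arm or the gripper's body presses on something with over 40 N, if the wrist force passes 120 N, or if a joint passes its speed limit or range.

ROBOT

A 6-joint arm with a two-finger parallel gripper is mounted at the origin on a cart in front of the work surface, level with it; the furniture and walls round the work are solid. World frame = base frame: x ahead of the robot, y to its left, z up, the work surface at z = 0. Lengths are in mm, angles in rad, forces in N, time in s.
With the tool pointing down it reaches from about 300 to 775 mm from the base axis. Payload 14.6 kg.
Tool frame: the origin (TCP) lies where the fingers leave the gripper's body, on its centre line; the fingertips stand 73 mm ahead of it and the grasp point (between the pads) lies 54 mm ahead of it; z points along the fingers, y is the line along which they close (so a half turn about z gives the same grasp; the last joint's range is limited). The gripper opens to 85 mm and grips with 20 to 120 N. Pads are 22 mm wide; open, the fingers measure 114 mm over their backs; the gripper's body (76 mm by 85 mm) begins 54 mm behind the grasp point. The pads swing forward as they close: fully open they stand 13 mm farther back than shut.
Start: joints at [1.241, 0.3, 1.521, -0, 1.321, -0.067], TCP at [142.88, 531.108, 303.881] pointing down, gripper open.
Joint ranges: [-3.03, 3.03], [-0.79, 2.21], [0.23, 2.52], [-1.04, 4.18], [0, 3.07], [-2.55, 2.55]. Speed limits (rad/s): [2.22, 2.22, 2.57, 3.14, 3.14, 3.14].

INTERFACE

Orientations are given as a rotation vector (axis times angle).
In Python, from cell import bot gives the robot as it stands.
- The arm moves only by the tool drive_tool, never from a script. Its argument "commands" is a list that holds one entry, the list of rows, each a list of 7 numbers: the closure in counts, from 0 (fully open) to 255 (shut), then the shift along the tool's x, y, z in m, then the turn, a rotation vector about the tool's x, y, z in degrees. A call has exactly 8 rows; each row is the pose to reach, as a shift and turn from the pose commanded when the call began, along the tool's axes at that moment; what a row does not reach only later rows make up. A row lasts 1/8 s, in which the tool goes at most 62.5 mm and 10.7 degrees, less where a joint would pass 70% of its speed; a pose out of reach is approached as far as the arm can. A call with a gripper value outside its range is refused whole. The fingers move at their own pace and stop on an object; the grip force is fixed at half the most. Time passes only in rows, so rows that repeat a pose let the fingers close, or fill a call up. It gives the time, the measured TCP pose, the force, the opening and the grip force at its end, in the units of the state.
- bot.get_state(): the state, without advancing time (a new reading comes with each control period).
- bot.get_image(name): name is "side" or "top"; returns a dict with "img" (400x640x3 uint8, red, green, blue), "intrinsics" (3x3 intrinsics, pixels), "world_from_camera" (4x4, takes a point from camera to world coordinates). Camera axes: x right, y down, z forward; pixel columns grow to the right and rows downward; lengths in mm; the calibration is good to about 2 mm. A picture is of the moment at which its call begins. There is no depth.
- bot.job_done(): hands the job in; it is judged then, once.
Trained networks look in a picture, given as the dict that the camera call returned (one of the last four; its "shot" number tells which), for a name from the list of things; names that differ only in an ending like _2 or _b are one class to them, and where a whole thing is asked for, a point or a joint stands for the part that bears it (a point fixed in the world has none). Each returns a list of dicts, best first, with "confidence" (0 to 1); they miss things now and then, are a little off and sometimes report something else, mostly with a low value. They report only what shows in the picture. A call takes as long as a camera call.
- bot.search_frame(picture, thing): "extent" ([left, top, right, bottom] in pixels, round what is visible of it).
The state is a dict: "clock": time; "joints": joint angles; "joint_velocities": joint speeds; "effort": joint torques, N m; "position": TCP position; "tool_rot": TCP orientation; "wrist_force": force on the tool from outside, world axes, zero at the start; "torque": the same for the moment, N m; "gripper_width": finger opening in mm; "grasp_force": force on a finger pad.
Only numpy, scipy, OpenCV 4.12 (cv2) and the standard library are available. Lean on these libraries where they do the work, as an engineer would, in place of code of your own. Each camera call takes 0.05 s, during which the arm holds its last target. There are 200 camera calls.

## Working session

There is one attempt and no reset: what is moved stays moved. The work goes in short steps, Python scripts to look and compute and a tool call to move; the robot and the scene stay as the last step left them, time stands still between calls to the robot, and variables do not carry over. Pictures are saved under pics/ and viewed, at most 10 in all, crops included, and the job is handed in when it is done.

Besides the shell and the picture viewer there is one more tool, called after "Request:" in YAML: its name, and indented under it one key for each argument. drive_tool: Moves the arm, as the interface text tells. Its arguments: {"type":"object","properties":{"commands":{"type":"array"}},"required":["commands"]}

```bash
mkdir -p pics; ls
python3 - <<'E'
from cell import bot
import cv2,numpy as np
for n in("top","side"):
    p=bot.get_image(n); cv2.imwrite(f"pics/{n}0.png",p["img"][:,:,::-1])
    print(n,p["intrinsics"],np.round(p["world_from_camera"],4).tolist())
    for t in("open_box","lid","lug_a","filled_box","riser","spinning_top","bud_vase","lip"):
        try:
            print(t,[(np.round(d["extent"]).tolist(),round(d["confidence"],2)) for d in bot.search_frame(p,t)[:3]])
        except Exception as e: print(t,e)
s=bot.get_state();print(s)
E
```

```text
pics
top [[362.12999308   0.         325.12199843]
 [  0.         362.12999308 197.34780314]
 [  0.           0.           1.        ]] [[0.0058, -0.9946, 0.1038, 397.1738], [-0.9999, -0.0045, 0.0126, 4.1252], [-0.0121, -0.1039, -0.9945, 1208.3053], [0.0, 0.0, 0.0, 1.0]]
open_box [([336.0, 172.0, 367.0, 225.0], 0.84)]
lid [([246.0, 177.0, 265.0, 193.0], 0.77)]
lug_a [([248.0, 178.0, 266.0, 196.0], 0.48)]
filled_box [([407.0, 161.0, 442.0, 217.0], 0.67)]
riser [([237.0, 131.0, 292.0, 184.0], 0.83)]
spinning_top []
bud_vase [([313.0, 139.0, 335.0, 155.0], 0.73)]
lip [([246.0, 180.0, 266.0, 198.0], 0.73), ([332.0, 166.0, 369.0, 227.0], 0.7)]
side [[499.63402459   0.         321.04873352]
 [  0.         499.63402459 203.02563173]
 [  0.           0.           1.        ]] [[0.9794, -0.1035, 0.1734, 232.8039], [-0.2008, -0.5915, 0.7809, -1238.9937], [0.0217, -0.7996, -0.6001, 1014.7142], [0.0, 0.0, 0.0, 1.0]]
open_box [([301.0, 206.0, 361.0, 245.0], 0.57)]
lid [([314.0, 172.0, 328.0, 178.0], 0.46)]
lug_a []
filled_box [([322.0, 258.0, 394.0, 302.0], 0.71), ([391.0, 243.0, 410.0, 268.0], 0
[... 302 characters left out ...]
7)]
{'clock': 0.9, 'joints': array([ 1.24139984e+00,  2.99884063e-01,  1.52100683e+00, -6.62056663e-06,
        1.32070683e+00, -6.66084647e-02]), 'joint_velocities': array([ 0.00124009,  0.00068366,  0.00118399,  0.00189719,  0.0003921 ,
       -0.000764  ]), 'effort': array([ 1.08450335e-03, -5.43348312e+01, -3.61978877e+01, -2.34638412e-05,
        6.35603647e-04, -2.34390990e-05]), 'position': array([142.87953796, 531.10283843, 303.8864326 ]), 'tool_rot': array([ 4.11596482e-01,  3.11450791e+00, -9.79799639e-06]), 'wrist_force': array([-0.20522844, -0.06192949,  0.9590795 ]), 'torque': array([-0.027469  , -0.01698753,  0.02645239]), 'grasp_force': 0.0, 'gripper_width': 85.16754541642531}
```

Run:
```python
import cv2,numpy as np
a=cv2.imread("pics/top0.png")[110:240,220:460]; b=cv2.imread("pics/side0.png")[130:310,280:430]
cv2.imwrite("pics/topc.png",cv2.resize(a,None,fx=3.33,fy=3.33,interpolation=cv2.INTER_CUBIC))
cv2.imwrite("pics/sidec.png",cv2.resize(b,None,fx=3.3,fy=3.3,interpolation=cv2.INTER_CUBIC))
```

```text
(no output)
```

View pics/topc.png

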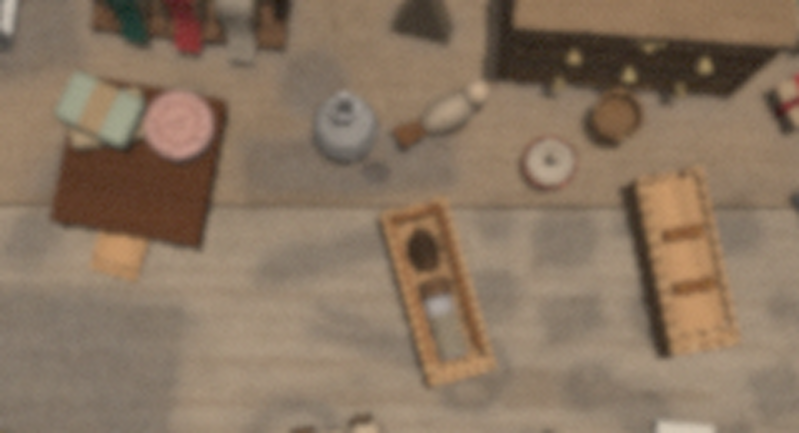

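View pics/sidec.png

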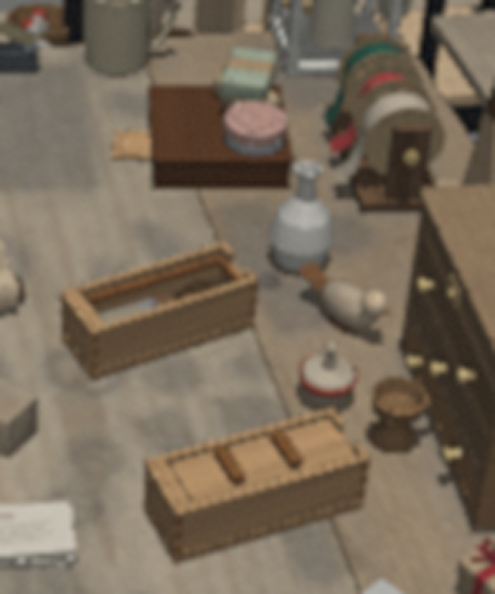

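Top crop: open box rim corners ≈(380,214),(446,203),(494,366),(430,385); filled box at (690,260); lid tip protrudes at (118,262) from the riser front edge (52,222)-(201,247). Lip is at the -x (image-bottom) end.

```bash
cat > h.py <<'E'
import cv2,numpy as np
from scipy.optimize import minimize
from scipy.ndimage import map_coordinates,gaussian_filter
def proj(p,P):
    T=np.linalg.inv(p["world_from_camera"]); c=np.asarray(P,float)@T[:3,:3].T+T[:3,3]; q=c@np.asarray(p["intrinsics"]).T
    return q[:,:2]/q[:,2:]
def ray(p,uv,z):
    M=np.asarray(p["world_from_camera"]); d=M[:3,:3]@np.linalg.solve(p["intrinsics"],[uv[0],uv[1],1.]); o=M[:3,3]
    return o+d*(z-o[2])/d[2]
def grad(p,s=0.7):
    g=0
    for c in range(3):
        f=gaussian_filter(p["img"][:,:,c].astype(float),s); gy,gx=np.gradient(f); g=g+gx**2+gy**2
    return np.minimum(np.sqrt(g),60)
def pts(segs,n=60):
    return np.vstack([np.linspace(a,b,n) for a,b in segs])
def place(L,v):
    c,s=np.cos(v[2]),np.sin(v[2]); return np.c_[v[0]+c*L[:,0]-s*L[:,1],v[1]+s*L[:,0]+c*L[:,1],L[:,2]]
def fit(items,v0,spread=(8,8,.06)):
    """items: (pic, local edge points); maximise gradient along edges"""
    gs=[(p,grad(p),L) for p,L in items]
    def f(v):
        r=0
        for p,g,L in gs:
            uv=proj(p,place(L,v)); r-=map_coordinates(g,[uv[:,1],uv[:,0]],order=1,mode='nearest').mean()
        return r
    best=None; rng=np.random.default_rng(0)
    for k in range(25):
        s=np.array(v0)+(rng.uniform(-1,1,3)*spread if k else 0)
        r=minimize(f,s,method="Nelder-Mead",options=dict(initial_simplex=[s,s+[4,0,0],s+[0,4,0],s+[0,0,.03]],xatol=.02,fatol=1e-3))
        if best is None or r.fun<best.fun: best=r
    return best.x,best.fun
def rect(hx,hy,z): 
    c=[(-hx,-hy,z),(hx,-hy,z),(hx,hy,z),(-hx,hy,z)]; c=[np.array(k,float) for k in c]
    return [(c[i],c[(i+1)%4]) for i in range(4)]
E
python3 - <<'E'
from h import *
from cell import bot
t=bot.get_image("top"); s=bot.get_image("side")
def cl(u,v,z): return ray(t,((u+.5)/3.33-.5+220,(v+.5)/3.33-.5+110),z)
def init(cs,z):
    P=np.array([cl(u,v,z)for u,v in cs]); m=P.mean(0); d=(P[0]+P[1]-P[2]-P[3]); return [m[0],m[1],np.arctan2(d[1],d[0])]
R=rect(87.5,33,60)
side=[(np.array([-87.5,-33,60.]),np.array([-87.5,-33,0.])),(np.array([87.5,-33,60.]),np.array([87.5,-33,0.])),(np.array([-87.5,33,60.]),np.array([-87.5,33,0.]))]+rect(87.5,33,0)[:1]
for n,cs in(("open",[(380,214),(446,203),(494,366),(430,385)]),("filled",[(640,180),(705,170),(738,343),(664,355)])):
    v0=init(cs,60); print(n,"click",np.round(v0,3))
    it=pts(R); isd=pts(R+side)
    for nm,items in(("top",[(t,it)]),("side",[(s,isd)]),("both",[(t,it),(s,isd)])):
        v,f=fit(items,v0); print(nm,np.round(v,3),round(f,2))
v0=init([(75,80),(228,100),(201,247),(52,222)],42); print("riser",v0)
rs=[np.array(k,float) for k in [(-75,-75,42),(-75,75,42),(75,-75,42)]]
v,f=fit([(t,pts([(rs[0],rs[1]),(rs[0],rs[2])]))],v0);print("riser top",np.round(v,3),f)
# lid tip: corners
A=cl(92,270,4);B=cl(137,278,4);C=cl(147,240,7);D=cl(97,232,7);print("lid clicks",np.round([A,B,C,D],1).tolist())
yaw=v[2]; m=(A+B)/2; l0=[m[0]+80*np.cos(yaw),m[1]+80*np.sin(yaw),yaw]
k=lambda *a:np.array(a,float)
e=[(k(-80,-25.5,4),k(-80,25.5,4)),(k(-68,-25.5,7),k(-50,-25.5,7)),(k(-68,25.5,7),k(-50,25.5,7)),(k(-80,25.5,4),k(-68,25.5,4)),(k(-80,-25.5,4),k(-68,-25.5,4))]
for nm,items in(("top",[(t,pts(e))]),("side",[(s,pts(e))]),("both",[(t,pts(e)),(s,pts(e))])):
    x,f=fit(items,l0,(6,6,.1)); print("lid",nm,np.round(x,3),round(f,2),"tip",np.round([x[0]-80*np.cos(x[2]),x[1]-80*np.sin(x[2])],1))
E
```

```text
open click [ 5.18023e+02 -6.36810e+01  2.83000e-01]
top [ 5.17798e+02 -5.71190e+01  2.78000e-01] -15.57
side [ 5.16739e+02 -6.75910e+01  2.83000e-01] -24.32
both [ 5.16938e+02 -6.58350e+01  2.90000e-01] -35.95
filled click [ 5.48014e+02 -3.02083e+02  1.38000e-01]
top [ 5.45770e+02 -2.88096e+02  1.80000e-01] -18.56
side [ 5.46982e+02 -3.04626e+02  1.93000e-01] -26.45
both [ 5.47220e+02 -3.03233e+02  1.85000e-01] -42.71
riser [np.float64(647.0219415237685), np.float64(228.94100777984448), np.float64(-0.14532881549377136)]
riser top [ 6.46460e+02  2.26454e+02 -1.76000e-01] -34.89168515109826
lid clicks [[544.0, 281.0, 4.0], [536.1, 235.4, 4.0], [574.4, 225.6, 7.0], [582.3, 276.4, 7.0]]
lid top [ 6.58653e+02  2.59886e+02 -1.61000e-01] -19.05 tip [579.7 272.7]
lid side [ 6.44996e+02  1.84650e+02 -6.10000e-02] -41.2 tip [565.1 189.5]
lid both [ 6.50218e+02  2.22601e+02 -1.66000e-01] -41.54 tip [571.3 235.8]
```

```bash
cat > m.py <<'E'
from h import *
k=lambda *a:np.array(a,float)
R=rect(87.5,33,60)
V=[(k(-87.5,-33,60),k(-87.5,-33,0)),(k(87.5,-33,60),k(87.5,-33,0)),(k(-87.5,33,60),k(-87.5,33,0)),(k(-87.5,-33,0),k(87.5,-33,0)),(k(-87.5,33,0),k(-87.5,-33,0))]
inn=[(k(-72.5,-27,60),k(81.5,-27,60)),(k(-72.5,27,60),k(81.5,27,60)),(k(81.5,-27,60),k(81.5,27,60)),(k(-72.5,-27,60),k(-72.5,27,60))]
L=[(k(-80,-25.5,4),k(-80,25.5,4)),(k(-80,-25.5,2),k(-45,-25.5,2)),(k(-80,25.5,2),k(-45,25.5,2))]
def draw(p,E,v,box,f):
    x0,y0,x1,y1=box; im=cv2.resize(p["img"][y0:y1,x0:x1,::-1],None,fx=f,fy=f,interpolation=cv2.INTER_CUBIC)
    for a,b in E:
        q=(proj(p,place(np.array([a,b]),v))+.5-[x0,y0])*f-.5
        cv2.line(im,*[tuple(int(round(c)) for c in w) for w in q],(0,255,0),1)
    return im
E
python3 - <<'E'
from m import *
from cell import bot
t=bot.get_image("top"); s=bot.get_image("side")
def rep(n,items,v0,sp):
    o={}
    for nm,i in(("top",items[:1]),("side",items[1:]),("both",items)):
        v,f=fit(i,v0,sp); o[nm]=v; print(n,nm,np.round(v,3),round(f,2))
    return o["both"]
sp=(3,3,.03)
vo=rep("open",[(t,pts(R+inn)),(s,pts(R+V+inn))],[517.5,-65,.285],sp)
fb=[(k(-87.5,33,0),k(87.5,33,0))]
vf=rep("filled",[(t,pts(R+fb)),(s,pts(R+V))],[547.5,-303,.18],sp)
vl=rep("lid",[(t,pts(L)),(s,pts(L))],[619,244,-.17],(3,3,.05))
I=[draw(t,R+inn,vo,(325,165,375,231),6),draw(t,R+fb,vf,(405,158,447,224),6),draw(t,L,vl,(235,165,275,231),6)]
J=[draw(s,R+V+inn,vo,(292,200,368,248),4),draw(s,R+V,vf,(316,250,396,298),4),draw(s,L,vl,(300,150,345,198),4)]
cv2.imwrite("pics/ov.png",np.vstack([np.hstack(I)[:,:780] if 0 else np.pad(np.hstack(I),((0,0),(0,16+800-800),(0,0)))[:,:800],np.pad(np.hstack(J),((0,0),(0,20),(0,0)))[:,:808][:,:np.pad(np.hstack(I),((0,0),(0,16),(0,0)))[:,:800].shape[1]]]))
E
```

```text
open top [ 5.17732e+02 -5.85010e+01  2.72000e-01] -14.92
open side [ 5.16975e+02 -6.62910e+01  2.94000e-01] -24.69
open both [ 5.17267e+02 -6.48890e+01  2.91000e-01] -37.7
filled top [ 5.48787e+02 -3.01668e+02  1.83000e-01] -20.96
filled side [ 5.47301e+02 -3.04236e+02  1.90000e-01] -28.43
filled both [ 5.47474e+02 -3.02912e+02  1.88000e-01] -48.59
lid top [ 6.32221e+02  2.45339e+02 -1.75000e-01] -14.22
lid side [ 6.26372e+02  2.32163e+02 -1.96000e-01] -18.72
lid both [ 6.30737e+02  2.36176e+02 -1.30000e-01] -31.3
```

View pics/ov.png

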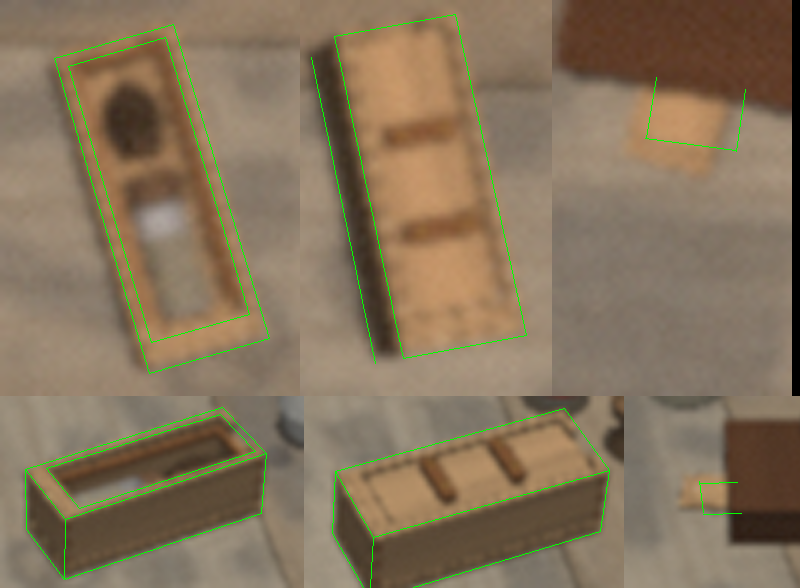

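Boxes fit well (overlay lines sit on rims). The lid fit is wrong: its tip in the top tile spans (627,152)-(705,178), i.e. further left and more turned. Segment it by colour.

Run:
```python
from m import *
from cell import bot
t=bot.get_image("top"); s=bot.get_image("side")
for p,win in((t,(238,172,276,204)),(s,(305,160,330,188))):
    x0,y0,x1,y1=win; f=8
    im=p["img"][y0:y1,x0:x1].astype(np.float32); d=cv2.resize(im[:,:,0]-im[:,:,2],None,fx=f,fy=f,interpolation=cv2.INTER_CUBIC); r=cv2.resize(im[:,:,0],None,fx=f,fy=f,interpolation=cv2.INTER_CUBIC)
    bg=np.median(d[-5*f:]);print("bg",bg,"max",d.max())
    m=((d>(bg+np.percentile(d[r>150],97))/2)&(r>130)).astype(np.uint8)
    n,l,st,c=cv2.connectedComponentsWithStats(m); i=1+np.argmax(st[1:,4]); q=cv2.findContours((l==i).astype(np.uint8),0,1)[0][0]
    b=cv2.boxPoints(cv2.minAreaRect(q)); print("area",st[i,4]/f/f)
    W=[ray(p,((u+.5)/f-.5+x0,(v+.5)/f-.5+y0),3.5) for u,v in b]
    print(np.round(W,1)[:,:2].tolist(), [round(float(np.linalg.norm(W[j]-W[j-1])),1) for j in range(4)])
    # row/col edges in world
    for row in range(0,m.shape[0],2*f):
        xs=np.where((l==i)[row])[0]
        if len(xs): print(row/f+y0,np.round(ray(p,((xs[0]+.5)/f-.5+x0,(row+.5)/f-.5+y0),3.5)[:2],1),np.round(ray(p,((xs[-1]+.5)/f-.5+x0,(row+.5)/f-.5+y0),3.5)[:2],1))
```

```text
bg 28.940107 max 94.23499
area 183.109375
[[546.1, 286.2], [589.0, 275.3], [575.0, 225.0], [532.2, 236.0]] [52.0, 44.3, 52.2, 44.2]
180.0 [582.  274.1] [582.1 267.7]
182.0 [575.2 278.1] [575.4 228.7]
184.0 [568.4 279.6] [568.6 227.3]
186.0 [561.6 281.5] [561.8 228.4]
188.0 [554.8 281.8] [555.  231.2]
190.0 [548.  283.3] [548.2 233.1]
192.0 [541.3 267.5] [541.5 234.7]
194.0 [534.7 244.6] [534.7 238.7]
bg 28.970116 max 77.335236
area 81.59375
[[529.8, 236.1], [540.7, 287.7], [582.6, 278.1], [570.8, 226.7]] [42.0, 52.7, 43.0, 52.7]
170.0 [553.8 281.4] [573.  278.1]
172.0 [540.7 270. ] [578.4 263.5]
174.0 [536.4 257.2] [576.1 250.4]
176.0 [532.1 244.6] [572.9 237.6]
```

```bash
cat > pl.py <<'E'
import numpy as np
from scipy.spatial.transform import Rotation as Ro
def Rdown(phi,tilt=0,axis=None):
    """tool down, closing axis y at heading phi; then tilted by 'tilt' rad about world axis"""
    y=np.array([np.cos(phi),np.sin(phi),0]); z=np.array([0,0,-1.]); R=np.c_[np.cross(y,z),y,z]
    if axis is not None: R=Ro.from_rotvec(tilt*np.asarray(axis)).as_matrix()@R
    return R
def plan(p,R,targets):
    for q,Q in targets:
        d=R.T@(np.asarray(q)-p)/1000; w=Ro.from_matrix(R.T@Q).as_rotvec(degrees=True)
        print("shift",np.round(d,4).tolist(),"turn",np.round(w,2).tolist()); p,R=np.asarray(q,float),Q
def cur():
    from cell import bot
    s=bot.get_state(); R=Ro.from_rotvec(s["tool_rot"]).as_matrix()
    print("t",s["clock"],"pos",np.round(s["position"],1),"F",np.round(s["wrist_force"],1),"w",round(s["gripper_width"],1),"g",round(s["grasp_force"],1))
    return s["position"],R
E
python3 - <<'E'
from pl import *
p,R=cur(); Q=Rdown(1.326)
plan(p,R,[((552,258,160),Q),((552,258,75),Q)])
E
```

```text
t 1.2 pos [142.9 531.1 303.9] F [-0.9 -0.8 -0.6] w 85.2 g 0.0
shift [-0.466, -0.1574, 0.1439] turn [-0.0, 0.0, -1.03]
shift [0.0, 0.0, 0.085] turn [0.0, 0.0, 0.0]
```

Request:
drive_tool:
  commands:
    - [[0,-0.05,-0.017,0.01,0,0,0],[0,-0.11,-0.037,0.03,0,0,-1],[0,-0.17,-0.057,0.05,0,0,-1],[0,-0.23,-0.078,0.07,0,0,-1],[30,-0.29,-0.098,0.09,0,0,-1],[60,-0.35,-0.118,0.11,0,0,-1],[75,-0.41,-0.138,0.13,0,0,-1],[75,-0.466,-0.157,0.144,0,0,-1]]

```text
clock: 2.2
position: [536.2, 268.7, 164.6]
tool_rot: [-0.384, -3.118, -0.0]
wrist_force: [0.3, 1.1, 0.8]
gripper_width: 60.3
grasp_force: 0.0
```

Request:
drive_tool:
  commands:
    - [[75,0,0,0,0,0,0],[75,0,0,0.02,0,0,0],[75,0,0,0.045,0,0,0],[75,0,0,0.065,0,0,0],[75,0,0,0.077,0,0,0],[75,0,0,0.082,0,0,0],[75,0,0,0.085,0,0,0],[75,0,0,0.085,0,0,0]]

```text
clock: 3.2
position: [534.9, 270.1, 80.6]
tool_rot: [0.384, 3.118, 0.0]
wrist_force: [-0.3, -0.1, 0.6]
gripper_width: 60.1
grasp_force: 0.0
```

Request:
drive_tool:
  commands:
    - [[75,0,0,-0.008,0,0,0],[75,-0.003,-0.0076,-0.008,0,0,0],[75,-0.012,-0.0076,-0.008,0,0,0],[75,-0.0195,-0.0076,-0.008,0,0,0],[75,-0.0195,-0.0076,0,0,0,0],[75,-0.0195,-0.0076,0.004,0,0,0],[75,-0.0195,-0.0076,0.007,0,0,0],[75,-0.0195,-0.0076,0.0085,0,0,0]]

```text
clock: 4.2
position: [551.7, 258.0, 71.5]
tool_rot: [-0.384, -3.118, 0.0]
wrist_force: [0.1, 0.1, -0.2]
gripper_width: 60.2
grasp_force: 0.0
```

Run:
```python
from m import *
from pl import *
from cell import bot
p,R=cur(); t=bot.get_image("top"); s=bot.get_image("side")
v=(616,242,-.245)
LL=L+rect(11,30,0)
L2=[(a+k(-66,0,0),b+k(-66,0,0)) for a,b in rect(11,30,2)]
a=draw(t,L+L2,v,(225,150,295,216),6);b=draw(s,L+L2,v,(295,140,350,206),6)
cv2.imwrite("pics/g1.png",np.hstack([a,b]))
```

```text
t 4.2 pos [551.7 258.   71.5] F [ 0.1  0.1 -0.2] w 60.2 g 0.0
```

View pics/g1.png

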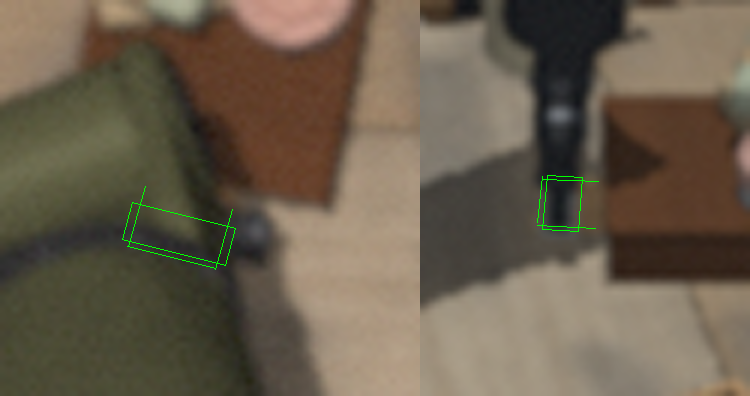

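Side view: near fingertip at (560,228), right at the planned grip spot beside the lid edge. Close.

Request:
drive_tool:
  commands:
    - [[75,0,0,0.0005,0,0,0],[75,0,0,0.001,0,0,0],[90,0,0,0.001,0,0,0],[105,0,0,0.001,0,0,0],[120,0,0,0.001,0,0,0],[140,0,0,0.001,0,0,0],[140,0,0,0.001,0,0,0],[140,0,0,0.001,0,0,0]]

```text
clock: 5.3
position: [552.1, 258.0, 71.5]
tool_rot: [0.384, 3.117, 0.001]
wrist_force: [-2.4, -1.9, 6.4]
gripper_width: 48.1
grasp_force: 61.1
```

Request:
drive_tool:
  commands:
    - [[140,0,0,-0.002,0,0,0],[140,0.01,0,-0.003,0,0,0],[140,0.03,0,-0.003,0,0,0],[140,0.055,0,-0.003,0,0,0],[140,0.08,0,-0.003,0,0,0],[140,0.105,0,-0.003,0,0,0],[140,0.13,0,-0.003,0,0,0],[140,0.14,0,-0.003,0,0,0]]

```text
clock: 6.3
position: [414.6, 292.2, 73.7]
tool_rot: [-0.383, -3.118, 0.001]
wrist_force: [1.0, 0.2, -0.7]
gripper_width: 48.3
grasp_force: 61.9
```

Request:
drive_tool:
  commands:
    - [[140,0,0,0,0,0,0],[140,0,0,0.002,0,0,0],[140,0,0,0.002,0,0,0],[60,0,0,0.002,0,0,0],[60,0,0,0.002,0,0,0],[60,0,0,-0.02,0,0,0],[60,0,0,-0.07,0,0,0],[0,0,0,-0.12,0,0,0]]

```text
clock: 7.3
position: [415.9, 291.8, 195.2]
tool_rot: [-0.384, -3.118, 0.0]
wrist_force: [0.6, 0.2, -0.4]
gripper_width: 80.8
grasp_force: 0.0
```

Request:
drive_tool:
  commands:
    - [[0,0.03,0.03,0,0,0,10],[0,0.06,0.08,0,0,0,20],[0,0.06,0.13,0,0,0,30],[0,0.06,0.18,0,0,0,40],[0,0.06,0.2,0,0,0,50],[0,0.06,0.2,0,0,0,60],[0,0.06,0.2,0,0,0,70],[0,0.06,0.2,0,0,0,80]]

```text
clock: 8.3
position: [406.4, 500.5, 193.6]
tool_rot: [2.305, 2.135, -0.0]
wrist_force: [0.3, 0.5, 0.1]
gripper_width: 85.5
grasp_force: 0.0
```

```bash
cat >> m.py <<'E'
lugs=[(a+k(dx,0,0),b+k(dx,0,0)) for dx in(-26,26) for a,b in rect(6,20,18)]
LF=rect(80,25.5,5)
E
python3 - <<'E'
from m import *
from pl import *
from cell import bot
p,R=cur(); t=bot.get_image("top"); s=bot.get_image("side")
v0=(480,276,-.245)
for n,i in(("top",[(t,pts(LF))]),("side",[(s,pts(LF))]),("both",[(t,pts(LF)),(s,pts(LF))])):
    v,f=fit(i,v0,(5,5,.05)); print(n,np.round(v,3),round(f,2))
uv=proj(t,[(v[0],v[1],8)])[0].astype(int); us=proj(s,[(v[0],v[1],8)])[0].astype(int)
a=draw(t,LF+lugs,v,(uv[0]-32,uv[1]-32,uv[0]+32,uv[1]+32),6);b=draw(s,LF+lugs,v,(us[0]-32,us[1]-32,us[0]+32,us[1]+32),6)
cv2.imwrite("pics/l1.png",np.hstack([a,b]))
E
```

```text
t 8.3 pos [406.4 500.5 193.6] F [0.3 0.5 0.1] w 85.5 g 0.0
top [ 4.80791e+02  2.73503e+02 -2.84000e-01] -13.8
side [ 4.77753e+02  2.74780e+02 -2.87000e-01] -17.05
both [ 4.79488e+02  2.73922e+02 -2.83000e-01] -30.18
```

View pics/l1.png

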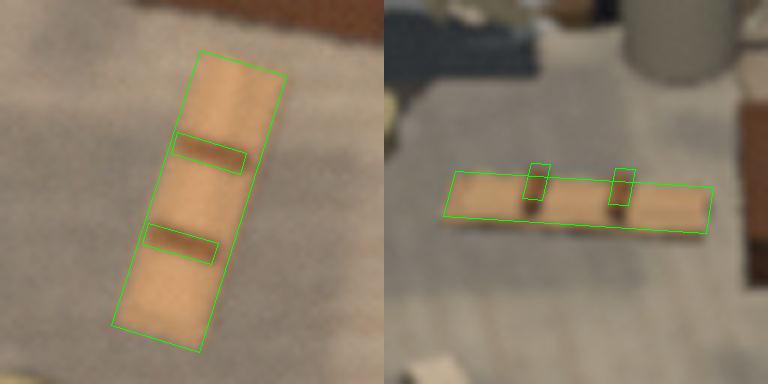

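Run:
```python
from pl import *
p,R=cur(); Q=Rdown(-.283)
plan(p,R,[((479.5,273.5,130),Q),((479.5,273.5,77.5),Q)])
```

```text
t 8.4 pos [406.4 500.4 193.7] F [-1.1 -0.2  0.7] w 85.3 g 0.0
shift [-0.221, 0.0895, 0.0637] turn [-0.0, 0.01, 12.02]
shift [0.0, 0.0, 0.0525] turn [0.0, 0.0, 0.0]
```

Request:
drive_tool:
  commands:
    - [[0,-0.04,0.016,0,0,0,3],[0,-0.08,0.032,0.01,0,0,8],[10,-0.12,0.05,0.02,0,0,12],[30,-0.16,0.065,0.035,0,0,12],[30,-0.195,0.08,0.05,0,0,12],[30,-0.215,0.087,0.06,0,0,12],[30,-0.221,0.0895,0.0637,0,0,12],[30,-0.221,0.0895,0.0637,0,0,12]]

```text
clock: 9.4
position: [480.1, 274.2, 130.2]
tool_rot: [-2.509, -1.891, -0.0]
wrist_force: [-1.5, -0.6, -0.2]
gripper_width: 75.7
grasp_force: 0.0
```

Request:
drive_tool:
  commands:
    - [[30,0,0,0.01,0,0,0],[30,0,0,0.025,0,0,0],[30,0,0,0.037,0,0,0],[30,0,0,0.045,0,0,0],[30,0,0,0.049,0,0,0],[30,0,0,0.051,0,0,0],[30,0,0,0.0525,0,0,0],[30,0,0,0.0525,0,0,0]]

```text
clock: 10.4
position: [480.1, 273.7, 77.7]
tool_rot: [2.51, 1.889, 0.0]
wrist_force: [-0.7, -0.6, 1.0]
gripper_width: 75.9
grasp_force: 0.0
```

Request:
drive_tool:
  commands:
    - [[40,0,0,0,0,0,0],[50,0,0,0,0,0,0],[60,0,0,0,0,0,0],[70,0,0,0,0,0,0],[80,0,0,0,0,0,0],[90,0,0,0,0,0,0],[90,0,0,0,0,0,0],[90,0,0,0,0,0,0]]

```text
clock: 11.4
position: [480.2, 273.8, 78.3]
tool_rot: [2.51, 1.889, 0.001]
wrist_force: [-3.0, -0.9, 7.8]
gripper_width: 61.7
grasp_force: 63.9
```

```bash
cat >> pl.py <<'E'
H=78.3   # TCP above lid underside, along lid z
def lidpose(box,tip,alpha,dy=0,dyaw=0,off=(0,0)):
    """TCP pose so that the tip underside (-80,0,0) is at box point tip=(x,z) with tilt alpha (deg); off: grip offset lid centre in tool lid-axes x,y"""
    a=np.radians(alpha); Rb=Ro.from_euler('z',box[2]+dyaw).as_matrix(); Rl=Rb@Ro.from_euler('y',-a).as_matrix()
    Bp=np.array([box[0],box[1],0])+Ro.from_euler('z',box[2]).as_matrix()@np.array([tip[0],dy,tip[1]])
    o=Bp+Rl@np.array([80,0,0]); tcp=o+Rl@np.array([-off[0],-off[1],H])
    return tcp,np.c_[-Rl[:,1],Rl[:,0],-Rl[:,2]] if False else np.c_[np.cross(Rl[:,0],-Rl[:,2]),Rl[:,0],-Rl[:,2]]
E
python3 - <<'E'
from pl import *
p,R=cur(); B=(517.2,-65.3,.291)
up=(p+[0,0,110],R)
h=lidpose(B,(-40,120),20)
print(up[0],h[0])
plan(p,R,[up,h])
E
```

```text
t 11.4 pos [480.2 273.8  78.3] F [-3.  -0.9  7.8] w 61.7 g 63.9
[480.21492998 273.7970565  188.25912348] [525.24227541 -62.89132112 220.93954367]
shift [0.0, 0.0001, -0.11] turn [0.0, 0.0, 0.0]
shift [-0.3111, 0.1364, -0.0328] turn [-19.42, 5.7, -32.4]
```

Request:
drive_tool:
  commands:
    - [[90,0,0,-0.003,0,0,0],[90,0,0,-0.012,0,0,0],[90,0,0,-0.03,0,0,0],[90,0,0,-0.05,0,0,0],[90,0,0,-0.07,0,0,0],[90,0,0,-0.09,0,0,0],[90,0,0,-0.105,0,0,0],[90,0,0,-0.11,0,0,0]]

```text
clock: 12.4
position: [480.2, 273.8, 188.9]
tool_rot: [2.51, 1.889, 0.002]
wrist_force: [0.5, -0.3, -1.5]
gripper_width: 61.9
grasp_force: 65.6
```

Request:
drive_tool:
  commands:
    - [[90,-0.02,0.009,-0.03,-1.2,0.4,-2],[90,-0.06,0.026,-0.033,-3.6,1.1,-6],[90,-0.11,0.048,-0.033,-6.7,2,-11.2],[90,-0.16,0.07,-0.033,-9.7,2.9,-16.2],[90,-0.21,0.092,-0.033,-12.7,3.7,-21.2],[90,-0.255,0.112,-0.033,-15.7,4.6,-26.2],[90,-0.29,0.127,-0.033,-18,5.3,-30],[90,-0.3111,0.1364,-0.0328,-19.4,5.7,-32.4]]

```text
clock: 13.4
position: [524.8, -64.8, 220.0]
tool_rot: [1.734, 2.331, 0.41]
wrist_force: [0.7, 0.1, -0.2]
gripper_width: 61.8
grasp_force: 66.1
```

```bash
cat >> m.py <<'E'
def place3(L,T): return np.asarray(L)@T[:3,:3].T+T[:3,3]
E
python3 - <<'E'
from m import *
from pl import *
from cell import bot
import h
p,R=cur(); t=bot.get_image("top"); s=bot.get_image("side")
Rl=np.c_[R[:,1],np.cross(-R[:,2],R[:,1]),-R[:,2]]   # lid axes
full=rect(80,25.5,3.5)
def pose(v): # v: lid centre offset in lid axes x,y, yaw about lid z
    Q=Rl@Ro.from_euler('z',v[2]).as_matrix(); return Q,p+R[:,2]*H+Rl@np.array([v[0],v[1],0])
def dr(c,E,v,f=5):
    Q,o=pose(v); u=proj(c,o[None])[0].astype(int); x0,y0=u-38
    im=cv2.resize(c["img"][y0:y0+76,x0:x0+76,::-1],None,fx=f,fy=f,interpolation=cv2.INTER_CUBIC)
    for a,b in E:
        q=(proj(c,np.array([a,b])@Q.T+o)+.5-[x0,y0])*f-.5
        cv2.line(im,*[tuple(int(round(z)) for z in w) for w in q],(0,255,0),1)
    for a,b in R0+inn:
        q=(proj(c,place(np.array([a,b]),(517.2,-65.3,.291)))+.5-[x0,y0])*f-.5
        cv2.line(im,*[tuple(int(round(z)) for z in w) for w in q],(255,0,255),1)
    return im
R0=rect(87.5,33,60)
print("lid axes yaw",np.arctan2(R[1,1],R[0,1]),"tilt",np.degrees(np.arcsin(R[2,1])))
cv2.imwrite("pics/h1.png",np.hstack([dr(t,full,(0,0,0)),dr(s,full,(0,0,0))]))
E
```

```text
t 13.4 pos [524.8 -64.8 220. ] F [ 0.7  0.1 -0.2] w 61.8 g 66.1
lid axes yaw 0.29137068520682957 tilt 19.96592551446812
```

View pics/h1.png

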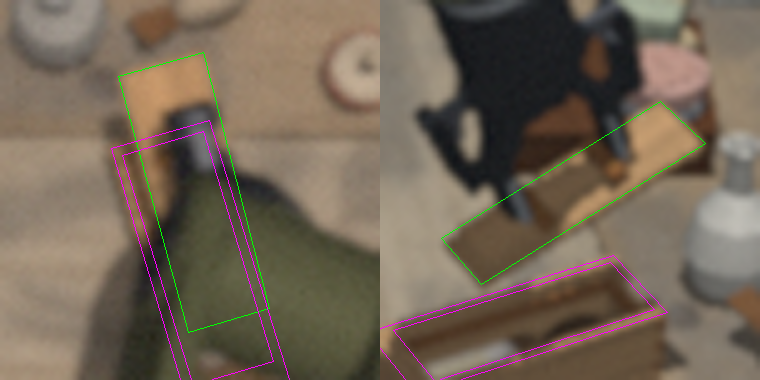

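Run:
```python
from pl import *
p,R=cur(); B=(517.2,-65.3,.291)
plan(p,R,[lidpose(B,t,20) for t in [(-41.4,68),(-50.8,56.8),(-65,51.6),(-79,46.5)]])
```

```text
t 13.5 pos [524.9 -64.9 219.9] F [-0.2 -0.5 -1.4] w 62.0 g 66.1
shift [0.0018, -0.0178, 0.0477] turn [-0.08, 0.02, -0.09]
shift [0.0, -0.0127, 0.0073] turn [0.0, 0.0, 0.0]
shift [-0.0, -0.0151, 0.0] turn [0.0, 0.0, 0.0]
shift [-0.0, -0.0149, 0.0] turn [0.0, 0.0, 0.0]
```

Request:
drive_tool:
  commands:
    - [[90,0,-0.002,0.005,0,0,0],[90,0.001,-0.006,0.015,0,0,0],[90,0.0018,-0.01,0.027,0,0,0],[90,0.0018,-0.014,0.037,0,0,0],[90,0.0018,-0.0165,0.044,0,0,0],[90,0.0018,-0.0178,0.047,0,0,0],[90,0.0018,-0.0178,0.0477,0,0,0],[90,0.0018,-0.0178,0.0477,0,0,0]]

```text
clock: 14.5
position: [524.2, -61.5, 169.7]
tool_rot: [1.735, 2.33, 0.41]
wrist_force: [0.5, -0.3, -1.5]
gripper_width: 61.8
grasp_force: 66.1
```

Request:
drive_tool:
  commands:
    - [[90,0,-0.001,0.001,0,0,0],[90,0,-0.003,0.002,0,0,0],[90,0,-0.005,0.003,0,0,0],[90,0,-0.007,0.004,0,0,0],[90,0,-0.009,0.005,0,0,0],[90,0,-0.011,0.006,0,0,0],[90,0,-0.0127,0.0073,0,0,0],[90,0,-0.0127,0.0073,0,0,0]]

```text
clock: 15.5
position: [515.0, -64.1, 158.1]
tool_rot: [1.735, 2.331, 0.41]
wrist_force: [0.6, -0.3, -1.7]
gripper_width: 61.7
grasp_force: 66.1
```

Run:
```python
from pl import *
p,R=cur(); B=(517.2,-65.3,.291)
plan(p,R,[lidpose(B,t,20) for t in [(-50.8,56.8),(-65,51.6),(-79,46.5)]])
```

```text
t 15.5 pos [515.  -64.1 158.1] F [ 0.6 -0.3 -1.7] w 61.7 g 66.1
shift [-0.0018, -0.0007, 0.0002] turn [-0.06, -0.01, 0.0]
shift [-0.0, -0.0151, 0.0] turn [0.0, 0.0, 0.0]
shift [-0.0, -0.0149, 0.0] turn [0.0, 0.0, 0.0]
```

Request:
drive_tool:
  commands:
    - [[90,-0.0009,-0.001,0,0,0,0],[90,-0.0018,-0.003,0,0,0,0],[90,-0.0018,-0.005,0,0,0,0],[90,-0.0018,-0.007,0,0,0,0],[90,-0.0018,-0.009,0,0,0,0],[90,-0.0018,-0.012,0,0,0,0],[90,-0.0018,-0.015,0,0,0,0],[90,-0.0018,-0.0158,0,0,0,0]]

```text
clock: 16.5
position: [501.2, -69.5, 152.9]
tool_rot: [1.736, 2.331, 0.412]
wrist_force: [1.5, 8.6, 0.5]
gripper_width: 62.1
grasp_force: 66.1
```

Request:
drive_tool:
  commands:
    - [[90,0.0006,0,0,0,0,0],[90,0.0013,0,0,0,0,0],[90,0.0013,-0.002,0,0,0,0],[90,0.0013,-0.004,0,0,0,0],[90,0.0013,-0.006,0,0,0,0],[90,0.0013,-0.008,0,0,0,0],[90,0.0013,-0.01,0,0,0,0],[90,0.0013,-0.01,0,0,0,0]]

```text
clock: 17.5
position: [491.8, -71.6, 149.4]
tool_rot: [1.735, 2.331, 0.41]
wrist_force: [0.2, -0.1, -1.1]
gripper_width: 61.9
grasp_force: 66.1
```

Request:
drive_tool:
  commands:
    - [[90,0,-0.0007,0,0,0,0],[90,0,-0.0014,0,0,0,0],[90,0,-0.0021,0,0,0,0],[90,0,-0.0028,0,0,0,0],[90,0,-0.0035,0,0,0,0],[90,0,-0.0042,0,0,0,0],[90,0,-0.0042,0,0,0,0],[90,0,-0.0042,0,0,0,0]]

```text
clock: 18.5
position: [488.2, -72.7, 148.0]
tool_rot: [1.735, 2.331, 0.41]
wrist_force: [0.4, -0.4, -1.1]
gripper_width: 61.8
grasp_force: 66.1
```

Run:
```python
from pl import *
p,R=cur(); B=(517.2,-65.3,.291)
plan(p,R,[lidpose(B,(-79,46.5),20)])
Rb=Ro.from_euler('z',B[2]).as_matrix()
def tip(p,R): 
    Rl=np.c_[R[:,1],R[:,0],-R[:,2]]; return Rb.T@(p+R[:,2]*H+Rl@[-80,0,0]-[B[0],B[1],0])
q=tip(p,R); print("tip in box",q)
seq=[(-79,47.3,14),(-79.2,48,9),(-79.4,48.5,5),(-79.5,49,2),(-79.7,49.3,0)]
plan(p,R,[lidpose(B,(a,z),al,dy=q[1]) for a,z,al in seq])
```

```text
t 18.5 pos [488.2 -72.7 148. ] F [ 0.4 -0.4 -1.1] w 61.8 g 66.1
shift [-0.0013, -0.0008, 0.0003] turn [-0.06, -0.0, 0.0]
tip in box [-78.4174515    1.2678222   47.12619631]
shift [0.0, 0.0072, 0.0083] turn [5.94, -0.0, 0.0]
shift [0.0, 0.0065, 0.0065] turn [5.0, -0.0, 0.0]
shift [-0.0, 0.0051, 0.0052] turn [4.0, -0.0, -0.0]
shift [-0.0, 0.0039, 0.0038] turn [3.0, 0.0, 0.0]
shift [0.0, 0.0025, 0.0025] turn [2.0, -0.0, 0.0]
```

Request:
drive_tool:
  commands:
    - [[90,0,-0.0005,0,0,0,0],[90,0,-0.001,0,0,0,0],[90,0,-0.0015,0,0,0,0],[90,0,-0.002,0,0,0,0],[90,0,-0.0022,0,0,0,0],[90,0,-0.0024,0,0,0,0],[90,0,-0.0024,0,0,0,0],[90,0,-0.0024,0,0,0,0]]

```text
clock: 19.5
position: [487.4, -73.1, 148.3]
tool_rot: [1.733, 2.327, 0.413]
wrist_force: [11.7, 8.4, 0.5]
gripper_width: 61.7
grasp_force: 66.1
```

Request:
drive_tool:
  commands:
    - [[90,0.0002,0.0024,0,0,0,0],[90,0.0003,0.003,0,0,0,0],[90,0.0003,0.0043,0.0014,1,0,0],[90,0.0003,0.0055,0.0028,2,0,0],[90,0.0003,0.0067,0.0042,3,0,0],[90,0.0003,0.0079,0.0055,4,0,0],[90,0.0003,0.0091,0.0069,5,0,0],[90,0.0003,0.0103,0.0083,5.95,0,0]]

```text
clock: 20.5
position: [498.0, -69.4, 142.8]
tool_rot: [1.781, 2.392, 0.292]
wrist_force: [0.8, 0.2, -1.9]
gripper_width: 61.6
grasp_force: 66.6
```

Request:
drive_tool:
  commands:
    - [[90,0,0.0008,0.0008,0.6,0,0],[90,0,0.0016,0.0016,1.2,0,0],[90,0,0.0026,0.0026,2,0,0],[90,0,0.0036,0.0036,2.8,0,0],[90,0,0.0046,0.0046,3.6,0,0],[90,0,0.0056,0.0056,4.4,0,0],[90,0,0.0065,0.0065,5,0,0],[90,0,0.0065,0.0065,5,0,0]]

```text
clock: 21.5
position: [505.6, -67.1, 138.1]
tool_rot: [1.816, 2.44, 0.192]
wrist_force: [0.8, -0.1, -0.3]
gripper_width: 61.7
grasp_force: 66.6
```

```bash
cat >> pl.py <<'E'
B=(517.2,-65.3,.291)
def tip(p,R):
    Rb=Ro.from_euler('z',B[2]).as_matrix(); Rl=np.c_[R[:,1],R[:,0],-R[:,2]]
    print("tip",np.round(Rb.T@(p+R[:,2]*H+Rl@[-80,0,0]-[B[0],B[1],0]),2),"tilt",np.round(np.degrees(np.arcsin(R[2,1])),2),"yaw",np.round(np.arctan2(R[1,1],R[0,1]),4),"roll",np.round(np.degrees(np.arcsin(R[2,0])),2))
E
python3 - <<'E'
from pl import *
p,R=cur(); tip(p,R)
plan(p,R,[lidpose(B,(a,z),al,dy=1.5) for a,z,al in [(-78.5,48.2,8),(-78.6,48.7,4),(-78.8,49.2,1.5),(-79,49.2,0)]])
E
```

```text
t 21.5 pos [505.6 -67.1 138.1] F [ 0.8 -0.1 -0.3] w 61.7 g 66.6
tip [-78.46   1.59  48.29] tilt 8.99 yaw 0.2912 roll 0.0
shift [-0.0001, 0.0013, 0.0015] turn [0.99, -0.01, 0.01]
shift [0.0, 0.0052, 0.0053] turn [4.0, 0.0, 0.0]
shift [-0.0, 0.0032, 0.0031] turn [2.5, -0.0, 0.0]
shift [0.0, 0.0018, 0.0021] turn [1.5, -0.0, -0.0]
```

No contact, on track. Continue swinging.

Request:
drive_tool:
  commands:
    - [[90,0,0.0008,0.0009,0.6,0,0],[90,0,0.0016,0.0018,1.2,0,0],[90,0,0.0026,0.0027,2,0,0],[90,0,0.0036,0.0037,2.8,0,0],[90,0,0.0046,0.0048,3.6,0,0],[90,0,0.0056,0.0058,4.3,0,0],[90,0,0.0065,0.0068,5,0,0],[90,0,0.0065,0.0068,5,0,0]]

```text
clock: 22.5
position: [512.7, -65.0, 132.4]
tool_rot: [1.85, 2.486, 0.086]
wrist_force: [-0.5, -0.5, -1.1]
gripper_width: 61.5
grasp_force: 66.6
```

Request:
drive_tool:
  commands:
    - [[90,0,0.0006,0.0006,0.4,0,0],[90,0,0.001,0.001,0.8,0,0],[90,0,0.0015,0.0015,1.2,0,0],[90,0,0.002,0.002,1.6,0,0],[90,0,0.0026,0.0026,2,0,0],[90,0,0.0032,0.0031,2.5,0,0],[90,0,0.0032,0.0031,2.5,0,0],[90,0,0.0032,0.0031,2.5,0,0]]

```text
clock: 23.5
position: [515.9, -64.0, 129.6]
tool_rot: [1.866, 2.508, 0.033]
wrist_force: [1.0, 1.0, -2.2]
gripper_width: 61.7
grasp_force: 66.6
```

Run:
```python
from pl import *
p,R=cur(); tip(p,R)
plan(p,R,[lidpose(B,(a,z),al,dy=1.5) for a,z,al in [(-79,49.2,0)]])
```

```text
t 23.5 pos [515.9 -64.  129.6] F [ 1.   1.  -2.2] w 61.7 g 66.6
tip [-78.81   1.59  49.24] tilt 1.5 yaw 0.2911 roll 0.0
shift [-0.0001, 0.0018, 0.0022] turn [1.5, -0.0, 0.01]
```

Request:
drive_tool:
  commands:
    - [[90,0,0.0004,0.0005,0.3,0,0],[90,0,0.0008,0.0009,0.6,0,0],[90,0,0.0012,0.0014,0.9,0,0],[90,0,0.0016,0.0019,1.2,0,0],[90,0,0.0018,0.0023,1.5,0,0],[90,0,0.0018,0.0024,1.5,0,0],[90,0,0.0018,0.0024,1.5,0,0],[90,0,0.0018,0.0024,1.5,0,0]]

```text
clock: 24.5
position: [517.7, -63.5, 127.3]
tool_rot: [1.876, 2.52, 0.0]
wrist_force: [1.0, -0.4, -0.5]
gripper_width: 62.1
grasp_force: 66.7
```

Request:
drive_tool:
  commands:
    - [[90,0,0,0.0003,0,0,0],[90,0,0,0.0006,0,0,0],[90,0,0,0.0009,0,0,0],[90,0,0,0.0012,0,0,0],[90,0,0,0.0015,0,0,0],[90,0,0,0.0015,0,0,0],[90,0,0,0.0015,0,0,0],[90,0,0,0.0015,0,0,0]]

```text
clock: 25.5
position: [517.8, -63.5, 127.2]
tool_rot: [1.875, 2.52, 0.0]
wrist_force: [-9.3, 2.4, 20.2]
gripper_width: 62.1
grasp_force: 68.9
```

Request:
drive_tool:
  commands:
    - [[90,0,0,-0.001,0,0,0],[90,0,0,-0.001,0,0,0],[70,0,0,-0.001,0,0,0],[40,0,0,-0.001,0,0,0],[20,0,0,-0.001,0,0,0],[20,0,0,-0.003,0,0,0],[20,0,0,-0.01,0,0,0],[0,0,0,-0.03,0,0,0]]

```text
clock: 26.5
position: [517.4, -63.5, 155.8]
tool_rot: [-1.875, -2.519, 0.001]
wrist_force: [0.2, 0.1, -0.4]
gripper_width: 85.7
grasp_force: 0.0
```

Request:
drive_tool:
  commands:
    - [[0,0,0,-0.03,0,0,0],[0,0,0,-0.06,0,0,0],[0,-0.03,0,-0.09,0,0,0],[0,-0.08,0,-0.09,0,0,0],[0,-0.13,0,-0.09,0,0,0],[0,-0.18,0,-0.09,0,0,0],[0,-0.21,0,-0.09,0,0,0],[0,-0.21,0,-0.09,0,0,0]]

```text
clock: 27.5
position: [577.8, -266.5, 245.6]
tool_rot: [-1.879, -2.518, 0.0]
wrist_force: [-0.6, 0.7, -0.5]
gripper_width: 85.6
grasp_force: 0.0
```

Run:
```python
from m import *
from pl import *
from cell import bot
p,R=cur(); t=bot.get_image("top"); s=bot.get_image("side")
lid=[(a+k(0,0,52),b+k(0,0,52)) for a,b in LF]; lg=[(a+k(0,0,49),b+k(0,0,49)) for a,b in lugs]
v=B
a=draw(t,R0 if 0 else rect(87.5,33,60)+lg,v,(322,165,380,231),6);b=draw(s,rect(87.5,33,60)+lg,v,(290,190,370,256),5)
cv2.imwrite("pics/home.png",np.hstack([a,np.pad(b,((0,66),(0,0),(0,0)))]))
vf,f=fit([(t,pts(R_:=rect(87.5,33,60)+[(k(-87.5,33,0),k(87.5,33,0))])),(s,pts(rect(87.5,33,60)+V))],(547.5,-303,.188),(3,3,.03)); print("filled",vf)
for z0 in (v,):
    for n,i in(("top",[(t,pts(lg))]),("side",[(s,pts(lg))]),("both",[(t,pts(lg)),(s,pts(lg))])): print(n,"lugs",np.round(fit(i,v,(3,3,.03))[0],3))
```

```text
t 27.5 pos [ 577.8 -266.5  245.6] F [-0.6  0.7 -0.5] w 85.6 g 0.0
filled [ 5.47335613e+02 -3.03928205e+02  1.86228400e-01]
top lugs [ 5.18521e+02 -6.50520e+01  2.75000e-01]
side lugs [ 5.13199e+02 -7.61710e+01  3.24000e-01]
both lugs [ 5.1844e+02 -6.5669e+01  2.7500e-01]
```

View pics/home.png

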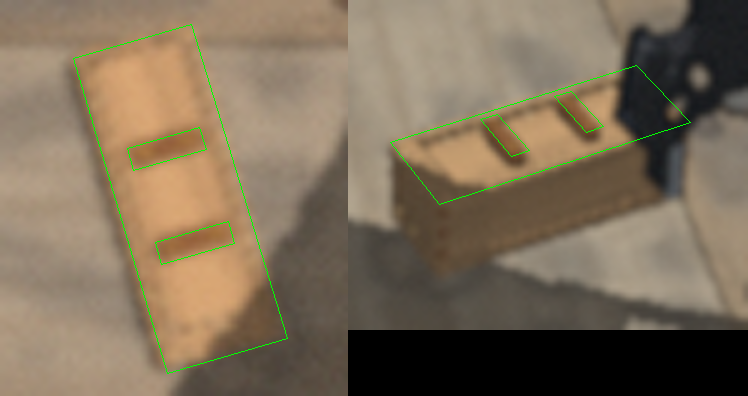

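Lid lies home: lugs sit flat between the rims, (167,148) and (195,243) in the top tile. Now the filled box.

Run:
```python
from pl import *
p,R=cur(); Q=Rdown(.187-np.pi/2)
plan(p,R,[((547.4,-303.4,160),Q),((547.4,-303.4,88),Q)])
```

```text
t 27.6 pos [ 577.8 -264.5  245.9] F [0.8 0.3 0.2] w 85.5 g 0.0
shift [-0.0286, -0.0403, 0.0859] turn [-0.02, -0.0, 95.95]
shift [0.0, 0.0, 0.072] turn [0.0, 0.0, 0.0]
```

Request:
drive_tool:
  commands:
    - [[0,-0.004,-0.005,0,0,0,10],[0,-0.01,-0.012,0,0,0,20],[0,-0.016,-0.02,0.01,0,0,30],[0,-0.022,-0.03,0.02,0,0,40],[0,-0.0286,-0.0403,0.035,0,0,50],[0,-0.0286,-0.0403,0.05,0,0,60],[0,-0.0286,-0.0403,0.07,0,0,70],[0,-0.0286,-0.0403,0.0859,0,0,80]]

```text
clock: 28.6
position: [547.6, -302.5, 159.6]
tool_rot: [-3.058, -0.718, 0.0]
wrist_force: [-0.7, -0.7, 0.3]
gripper_width: 85.6
grasp_force: 0.0
```

Request:
drive_tool:
  commands:
    - [[0,0,0,0,0,0,8],[0,0,0,0,0,0,16],[0,0,0,0,0,0,16],[0,0,0,0,0,0,16],[0,0,0,0,0,0,16],[0,0,0,0,0,0,16],[0,0,0,0,0,0,16],[0,0,0,0,0,0,16]]

```text
clock: 29.6
position: [547.6, -303.7, 159.8]
tool_rot: [-3.128, -0.293, 0.0]
wrist_force: [-0.6, 1.1, -0.1]
gripper_width: 85.3
grasp_force: 0.0
```

Run:
```python
from pl import *
p,R=cur(); Q=Rdown(.187-np.pi/2)
plan(p,R,[((547.4,-303.4,88),Q)])
```

```text
t 29.6 pos [ 547.6 -303.7  159.8] F [-0.6  1.1 -0.1] w 85.3 g 0.0
shift [-0.0001, -0.0003, 0.0718] turn [-0.0, 0.0, -0.03]
```

Request:
drive_tool:
  commands:
    - [[0,0,0,0.008,0,0,0],[0,0,0,0.02,0,0,0],[0,0,0,0.034,0,0,0],[0,0,0,0.048,0,0,0],[0,0,0,0.06,0,0,0],[0,0,0,0.068,0,0,0],[0,0,0,0.072,0,0,0],[0,0,0,0.072,0,0,0]]

```text
clock: 30.6
position: [547.6, -303.7, 87.8]
tool_rot: [3.128, 0.292, -0.0]
wrist_force: [0.3, 0.2, 0.1]
gripper_width: 85.5
grasp_force: 0.0
```

Request:
drive_tool:
  commands:
    - [[10,0,0,0,0,0,0],[20,0,0,0,0,0,0],[30,0,0,0,0,0,0],[40,0,0,0,0,0,0],[50,0,0,0,0,0,0],[65,0,0,0,0,0,0],[90,0,0,0,0,0,0],[90,0,0,0,0,0,0]]

```text
clock: 31.6
position: [547.7, -303.7, 88.1]
tool_rot: [3.128, 0.292, 0.0]
wrist_force: [-0.2, 0.9, 5.3]
gripper_width: 65.4
grasp_force: 68.6
```

Run:
```python
from pl import *
p,R=cur(); Q=Rdown(.291-np.pi/2)
plan(p,R,[(p+[0,0,100],R),((517.7,-63.9,188),Q),((517.7,-63.9,160),Q)])
```

```text
t 31.6 pos [ 547.7 -303.7   88.1] F [-0.2  0.9  5.3] w 65.4 g 68.6
shift [0.0, 0.0, -0.1] turn [0.0, 0.0, 0.0]
shift [0.015, -0.2412, 0.0001] turn [0.01, -0.01, -6.0]
shift [0.0, 0.0, 0.028] turn [0.0, 0.0, 0.0]
```

Request:
drive_tool:
  commands:
    - [[90,0,0,-0.003,0,0,0],[90,0,0,-0.012,0,0,0],[90,0,0,-0.028,0,0,0],[90,0,0,-0.048,0,0,0],[90,0,0,-0.07,0,0,0],[90,0,0,-0.088,0,0,0],[90,0,0,-0.1,0,0,0],[90,0,0,-0.1,0,0,0]]

```text
clock: 32.6
position: [547.7, -303.7, 188.8]
tool_rot: [3.127, 0.292, 0.002]
wrist_force: [0.6, 0.4, -4.8]
gripper_width: 65.6
grasp_force: 67.9
```

Request:
drive_tool:
  commands:
    - [[90,0,-0.01,0,0,0,0],[90,0.002,-0.035,0,0,0,-1],[90,0.004,-0.075,0,0,0,-2],[90,0.007,-0.12,0,0,0,-3],[90,0.01,-0.165,0,0,0,-4],[90,0.013,-0.205,0,0,0,-5],[90,0.015,-0.231,0,0,0,-6],[90,0.015,-0.241,0,0,0,-6]]

```text
clock: 33.6
position: [517.0, -62.4, 187.3]
tool_rot: [-3.108, -0.458, 0.002]
wrist_force: [-0.1, 0.6, -4.6]
gripper_width: 65.4
grasp_force: 68.2
```

Request:
drive_tool:
  commands:
    - [[90,0,0,0,0,0,0],[90,0,0,0.002,0,0,0],[90,0,0,0.005,0,0,0],[90,0,0,0.009,0,0,0],[90,0,0,0.013,0,0,0],[90,0,0,0.015,0,0,0],[90,0,0,0.015,0,0,0],[90,0,0,0.015,0,0,0]]

```text
clock: 34.6
position: [517.7, -64.0, 173.0]
tool_rot: [3.108, 0.456, 0.0]
wrist_force: [-0.6, 0.0, -4.8]
gripper_width: 65.8
grasp_force: 68.2
```

Run:
```python
from m import *
from pl import *
from cell import bot
p,R=cur(); t=bot.get_image("top"); s=bot.get_image("side")
z0=p[2]-88.1; print("base z",z0)
sh=lambda E:[(a+k(0,0,z0),b+k(0,0,z0)) for a,b in E]
F=sh(rect(87.5,33,60)+V)
v0=(p[0],p[1],.291)
v,f=fit([(s,pts(F))],v0,(3,3,.02)); print("held fit side",v)
a=draw(t,sh(rect(87.5,33,60)),v0,(320,160,384,226),5);b=draw(s,F+rect(87.5,33,60)+V,v0,(285,170,375,256),5)
cv2.imwrite("pics/held.png",np.hstack([np.pad(a,((0,100),(0,0),(0,0))),b]))
Q=Rdown(.291-np.pi/2); plan(p,R,[((517.7,-63.9,p[2]),Q)])
```

```text
t 34.6 pos [517.7 -64.  173. ] F [-0.6  0.  -4.8] w 65.8 g 68.2
base z 84.89962150321489
held fit side [ 5.17426612e+02 -6.57936315e+01  3.09745609e-01]
shift [0.0, -0.0001, -0.0] turn [0.0, -0.01, 0.01]
```

View pics/held.png

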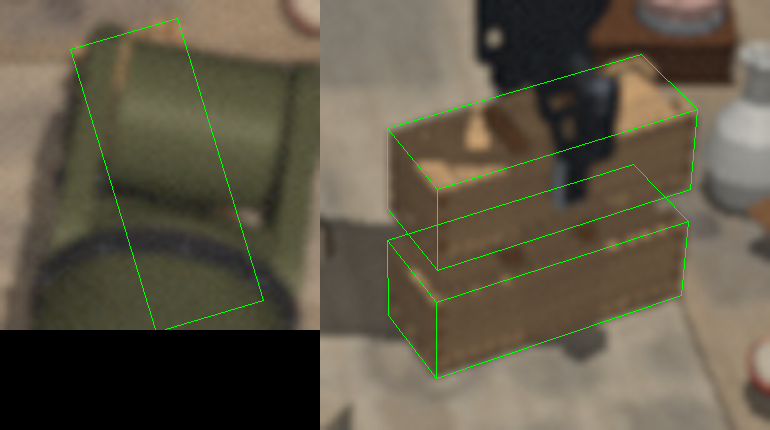

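Held box and lower box overlays both line up. Descend slowly.

Request:
drive_tool:
  commands:
    - [[90,0,0,0.004,0,0,0],[90,0,0,0.009,0,0,0],[90,0,0,0.013,0,0,0],[90,0,0,0.016,0,0,0],[90,0,0,0.0175,0,0,0],[90,0,0,0.0185,0,0,0],[90,0,0,0.0195,0,0,0],[90,0,0,0.0195,0,0,0]]

```text
clock: 35.7
position: [517.7, -64.1, 153.4]
tool_rot: [-3.108, -0.456, 0.0]
wrist_force: [-0.2, 0.3, -5.8]
gripper_width: 65.7
grasp_force: 68.2
```

Request:
drive_tool:
  commands:
    - [[90,0,0,0.0008,0,0,0],[90,0,0,0.0016,0,0,0],[90,0,0,0.0024,0,0,0],[90,0,0,0.0032,0,0,0],[90,0,0,0.004,0,0,0],[90,0,0,0.0047,0,0,0],[90,0,0,0.0053,0,0,0],[90,0,0,0.0053,0,0,0]]

```text
clock: 36.7
position: [517.7, -64.0, 148.1]
tool_rot: [-3.108, -0.456, 0.0]
wrist_force: [-0.4, 0.1, -3.4]
gripper_width: 65.2
grasp_force: 68.3
```

Touching about home height. Press a touch, then release and rise.

Request:
drive_tool:
  commands:
    - [[90,0,0,0.0004,0,0,0],[90,0,0,0.0008,0,0,0],[90,0,0,0.0008,0,0,0],[75,0,0,0.0008,0,0,0],[60,0,0,0,0,0,0],[40,0,0,0,0,0,0],[10,0,0,0,0,0,0],[0,0,0,0,0,0,0]]

```text
clock: 37.7
position: [517.8, -64.1, 148.2]
tool_rot: [3.108, 0.456, 0.0]
wrist_force: [0.5, -0.1, -0.9]
gripper_width: 85.3
grasp_force: 0.0
```

Request:
drive_tool:
  commands:
    - [[0,0,0,0,0,0,0],[0,0,0,-0.004,0,0,0],[0,0,0,-0.02,0,0,0],[0,0,0,-0.045,0,0,0],[0,0,0,-0.08,0,0,0],[0,0,0,-0.12,0,0,0],[0,0,0,-0.15,0,0,0],[0,0,0,-0.15,0,0,0]]

```text
clock: 38.7
position: [518.0, -64.1, 301.3]
tool_rot: [3.107, 0.455, 0.008]
wrist_force: [0.1, -0.8, -0.1]
gripper_width: 85.0
grasp_force: 0.0
```

Request:
drive_tool:
  commands:
    - [[0,0,-0.02,0,0,0,0],[0,0,-0.06,0,0,0,0],[0,0,-0.1,0,0,0,0],[0,0,-0.14,0,0,0,0],[0,0,-0.18,0,0,0,0],[0,0,-0.2,0,0,0,0],[0,0,-0.2,0,0,0,0],[0,0,-0.2,0,0,0,0]]

```text
clock: 39.7
position: [460.0, 127.4, 297.7]
tool_rot: [3.108, 0.456, -0.001]
wrist_force: [-0.2, -0.1, 0.4]
gripper_width: 85.4
grasp_force: 0.0
```

Run:
```python
from m import *
from pl import *
from cell import bot
p,R=cur(); t=bot.get_image("top"); s=bot.get_image("side")
F=[(a+k(0,0,60),b+k(0,0,60)) for a,b in rect(87.5,33,60)+V[:3]]+V
v0=(517.7,-64.0,.291)
a=draw(t,F[:4],v0,(320,160,384,226),5);b=draw(s,F,v0,(285,170,375,256),5)
cv2.imwrite("pics/end.png",np.hstack([np.pad(a,((0,100),(0,0),(0,0))),b]))
```

```text
t 39.7 pos [460.  127.4 297.7] F [-0.2 -0.1  0.4] w 85.4 g 0.0
```

View pics/end.png

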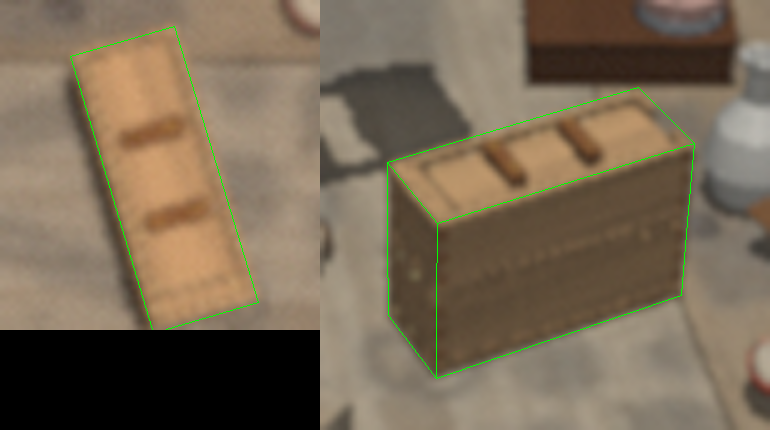

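The filled box sits flush and aligned on the lower box, matching the model at 60 mm base height.

```bash
python3 -c "
from cell import bot
print(bot.job_done())"
```

```text
the job is handed in; nothing more can be done
None
```

The lid is home with its tongue under the lip and the filled box is locked on top, flush and aligned in the last pictures; I handed the job in at about 40 s of the 70 s, but the judge gave no verdict.

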